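# Slide the lock pin along the analyser unit's slot until it drops into the carriage notch

### The arm

A 7-joint arm with a two-finger parallel gripper is mounted at the origin on the work surface. World frame = base frame: x ahead of the robot, y to its left, z up, the work surface at z = 0. Lengths are in m, angles in rad, forces in N, time in s.
With the tool pointing down it reaches from about 0.4 to 0.85 m from the base axis. Payload 10.4 kg.
Tool frame: the origin (TCP) lies midway between the tips of the shut fingers; the grasp point (between the pads) lies 19 mm behind it; z points along the fingers, y is the direction in which the jaws open and shut (so a half turn about z gives the same grasp; the last joint's range is limited). The gripper opens to 87 mm and grips with 3 to 60 N. Pads are 19 mm wide; open, the fingers measure 117 mm over their backs; the gripper's body (75 mm by 190 mm) begins 51 mm behind the grasp point.
Start: joints at [-1.293, 0.332, -0.065, 1.46, 0.022, 1.35, -0.088], TCP at [0.185, 0.597, 0.223] pointing down, gripper open.
Joint ranges: [-2.6, 2.6], [-0.5, 2.12], [-1.47, 1.34], [0.16, 2.42], [-1.27, 4.41], [0.06, 2.06], [-2.6, 2.6]. Speed limits (rad/s): [2.22, 2.22, 2.79, 2.79, 3.14, 3.14, 3.14].

### API

Orientations are given as a unit quaternion [x, y, z, w].
In Python, from bench import r gives the robot as it stands.
- The arm moves only by the tool step_arm, never from a script. Its argument "increments" is a list of rows, each a list of 2 entries, a list of its own where there are three numbers: the shift along the tool's x, y, z in m, then the turn, a rotation vector about the tool's x, y, z in rad. A call has 1 to 5 rows; each row is the pose to reach, as a shift and turn from the pose measured when the call began, along the tool's axes at that moment; what a row does not reach only later rows make up. A row lasts 1/10 s, in which the tool goes at most 50 mm and 8.59 degrees, less where a joint would pass 70% of its speed; a pose out of reach is approached as far as the arm can. A call with a gripper value outside its range is refused whole. "hand" is the closure, from -1 (fully open) to 1 (shut), so that 0 is half open, set as the call begins (left out, the last holds). The fingers move at their own pace and stop on an object; "grip_force" is the grip in N (left out, the last holds). Time passes only in rows, so rows that repeat a pose let the fingers close. It gives the time, the measured TCP pose, the force and the opening at its end, in the units of the state.
- r.read_state(): the state, without advancing time (a new reading comes with each control period).
- r.camera(name): name is "side" or "top" or "wrist"; returns a dict with "pixels" (400x640x3 uint8, blue, green, red), "camera_matrix" (3x3 intrinsics, pixels), "k1" (the pictures are not rectified: a ray, as slopes to the right and down, at radius r is drawn at 1 + k1 r^2 times it, then the intrinsics apply), "extrinsics" (4x4, takes a point from camera to world coordinates). Camera axes: x right, y up, looking along -z (the intrinsics and any distortion apply to the point x, -y, -z); pixel columns grow to the right and rows downward; lengths in m; the calibration is good to about 2 mm. A picture is of the moment at which its call begins. There is no depth.
- r.close_job(): hands the job in, once; it reports no verdict.
The state is a dict: "time": time; "joint_positions": joint angles; "joint_vel": joint speeds; "joint_torque": joint torques, N m; "ee_pos": TCP position; "eef_rot": TCP orientation; "ft_force": force on the tool from outside, world axes, zero at the start; "torque": the same for the moment, N m; "width": finger opening in m.
Only numpy, scipy, OpenCV 4.12 (cv2) and the standard library are available. Lean on these libraries where they do the work, as an engineer would, in place of code of your own. Each camera call takes 0.05 s, during which the arm holds its last target.

### The job

Take the lock pin from its rest, pass its foot down through the wide square mouth of the slot in the grey carriage unit, and slide it along the slot, foot lightly on the hidden floor, until it drops into the notch hidden under the cover; stop there and let go with the pin fully down and standing upright. Use only light pressure, a few newtons and never as much as 25, down and sideways together, and leave the cup, bottle and jar alone.

Things in the scene. Friction and masses are not known exactly. Their poses are not given: they have to be found in the camera images.
- unit: Grey steel box with a metal cover, 120 (its x) x 300 (y) x 60 mm high, bolted down; origin: centre of underside, z up. The 5 mm cover's underside is 55 mm above the bench. A slot runs in it along y at x = 0, from the square mouth to slot_end. Below is a channel 40 mm wide, its flat floor 40 mm above the bench. Nothing in it gives. The pin may press on the unit with less than 25 N, all touching places added up.
- mouth (a point): Centre of the square mouth of the slot, 32 x 32 mm (unit y = -90 to -58 mm), level with the top of the cover, 60 mm above the bench; axes as the unit's: +y points along the slot from the mouth to its closed end. From the mouth on, the slot is 12 mm wide.
- slot_end (a point): Closed end of the slot (unit y = +82 mm), on its centre line, level with the cover's top. One hidden notch crosses the channel under the slot: its middle lies anywhere from unit y = -5 to +50 mm (69 to 124 mm from the mouth's centre), different each time and not measured; 26 mm long along y, square walls, its floor 30 mm above the bench, 10 mm below the channel floor.
- pin_grip (a point): Centre of the black handle (22 mm diameter, 36 mm tall) of the loose round lock pin, 66 mm above its underside; z up along the pin. The pin is 84 mm tall, about 90 g: steel foot disc 20 mm in diameter, 8 mm thick; neck 7 mm in diameter from 8 to 48 mm up; then the handle. The foot passes the mouth but not the 12 mm slot; the neck runs in the slot.
- rest: Black rest block 60 x 60 x 30 mm fixed on the bench, to the left or the right of the unit; origin at the centre of its underside. The pin starts upright in its 24 mm hole, standing 18 mm deep (12 mm above the bench), so the handle's centre is 78 mm above the bench.
- cup_mid (a point): Bystander: white open sample cup, 66 mm diameter and 75 mm tall, on the side of the unit where the rest is not; this point is on its axis, half-way up.
- bottle_mid (a point): Bystander: white bottle, 56 mm diameter and 115 mm tall, far to the left of the unit; this point is on its axis, half-way up.
- jar_mid (a point): Bystander: pale jar with a black lid, 52 mm diameter and 80 mm tall, far to the right of the unit; this point is on its axis, half-way up.
- pin: The lock pin itself (see its handle's centre, pin_grip); origin at the centre of its foot's underside.
Mind the look-alikes: they are no part of the job. Leave any red look-alike of the pin alone.

How it is judged:
On the way, in this order (a step that is already met when the one before it is completed fails the run):
1. the pin is lifted clear of its rest (its underside more than 40 mm above the bench) (height (world z) of pin above 0.04 m), for 0.1 s.
2. the pin's foot is down through the mouth, under the level of the cover (z of pin in the frame of unit between 0.036 and 0.05 m and x of pin in the frame of unit between -0.012 and 0.012 m and y of pin in the frame of unit between -0.09 and -0.05 m), for 0.1 s.
3. the foot slides under the cover, near or on the channel floor (z of pin in the frame of unit below 0.05 m and x of pin in the frame of unit between -0.012 and 0.012 m and y of pin in the frame of unit between -0.042 and 0.085 m), for 0.05 s.
At the end, for the whole second after the job is handed in: The pin stands in the notch under the slot: its underside less than 3.5 mm above the notch floor (under 33.5 mm above the bench), within 12 mm of the slot's centre line, upright within 0.15 rad, at rest and released (z of pin in the frame of unit between 0.027 and 0.0335 m and x of pin in the frame of unit between -0.012 and 0.012 m and y of pin in the frame of unit between -0.012 and 0.057 m and angle between pin's own z axis and vertical below 0.15 rad and linear speed of pin below 0.01 m/s and contact force between the fingers and pin below 0.05 N); the robot touches nothing.
It fails at once if the pin presses on the unit with 25 N or more (contact force between pin and unit above 25 N).
It fails at once if the cup, the bottle or the jar is moved by more than 20 mm (distance of any of cup_mid, bottle_mid, jar_mid from where it was at the start of the episode above 0.02 m).
It also fails if it takes over 64 s, if anything falls off the work surface, if the arm or the gripper's body presses on something with over 40 N, if the wrist force passes 120 N, or if a joint passes its speed limit or range.

## Working session

There is one attempt and no reset: what is moved stays moved. The work goes in short steps, Python scripts to look and compute and a tool call to move; the robot and the scene stay as the last step left them, time stands still between calls to the robot, and variables do not carry over. Pictures are saved under pics/ and viewed, and the job is handed in when it is done.

Besides the shell and the picture viewer there is one more tool, called as a command line: name --argument value ..., lists and objects as JSON in quotes. step_arm: Moves the arm, as the interface text tells. Its arguments: {"type":"object","properties":{"increments":{"type":"array"},"hand":{"type":"number"},"grip_force":{"type":"number"}},"required":["increments"]}

```bash
mkdir -p pics; ls; python3 - <<'E'
from bench import r
import cv2,numpy as np,pickle
s=r.read_state(); print(s)
for n in ["side","top","wrist"]:
    c=r.camera(n); pickle.dump(c,open(f"pics/{n}0.pkl","wb")); cv2.imwrite(f"pics/{n}0.png",c["pixels"])
    print(n,c["camera_matrix"],c["k1"],np.round(c["extrinsics"],4))
E
```

```text
pics
{'time': 0.0, 'joint_positions': array([-1.29260245,  0.33285014, -0.06473081,  1.46096646,  0.02161168,
        1.34989682, -0.08849601]), 'joint_vel': array([-1.59484016e-04,  1.14381468e-03,  4.66489577e-04,  1.16472371e-04,
        5.12463730e-04, -7.59457511e-04,  2.41472676e-05]), 'joint_torque': array([-1.07606971e-03, -6.23251963e+01,  2.40227545e-02, -3.89909112e+01,
       -6.14227192e-02,  3.95685935e-02,  1.28938705e-04]), 'ee_pos': array([0.18504853, 0.59656033, 0.22175559]), 'eef_rot': array([ 1.49802285e-01,  9.88715716e-01, -7.08565193e-04, -7.25185336e-05]), 'ft_force': array([0.83836535, 0.30185683, 0.602737  ]), 'torque': array([-0.01172413, -0.00476386,  0.00198729]), 'width': 0.08719364608004795}
side [[509.79492814   0.         317.63718633]
 [  0.         509.79492814 194.45020452]
 [  0.           0.           1.        ]] -0.15298751189817145 [[ 0.9931  0.0959 -0.0675  0.4505]
 [-0.1161  0.7272 -0.6765 -0.7601]
 [-0.0158  0.6797  0.7333  0.8857]
 [ 0.      0.      0.      1.    ]]
top [[405.56959465   0.         318.97273024]
 [  0.         405.56959465 192.71586046]
 [  0.           0.           1.        ]] -0.02162311356842687 [[-0.0125  0.991  -0.1332  0.3938]
 [-0.9995 -0.0084  0.0312 -0.015 ]
 [ 0.0298  0.1335  0.9906  1.1533]
 [ 0.      0.      0.      1.    ]]
wrist [[280.08527664   0.         323.53225044]
 [  0.         280.08527664 195.21109753]
 [  0.           0.           1.        ]] -0.01243749938212029 [[ 0.2952 -0.91   -0.2912  0.1042]
 [ 0.9554  0.2805  0.092   0.6226]
 [-0.0021 -0.3054  0.9522  0.3835]
 [ 0.      0.      0.      1.    ]]
```

View pics/side0.png

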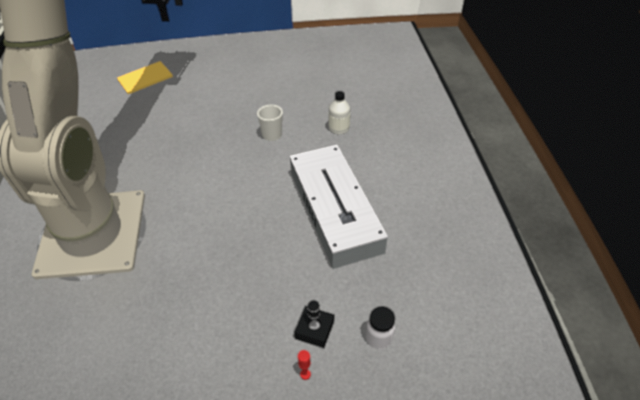

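View pics/top0.png

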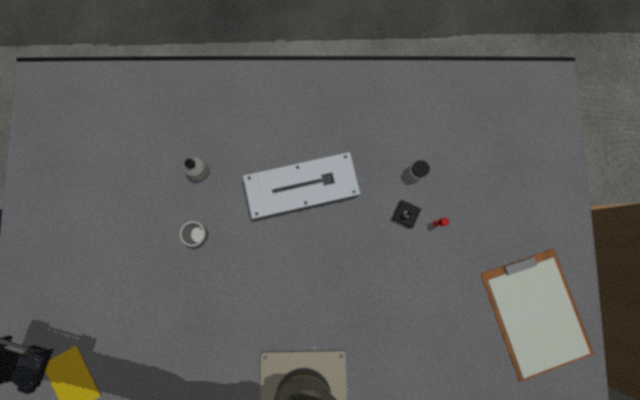

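View pics/wrist0.png

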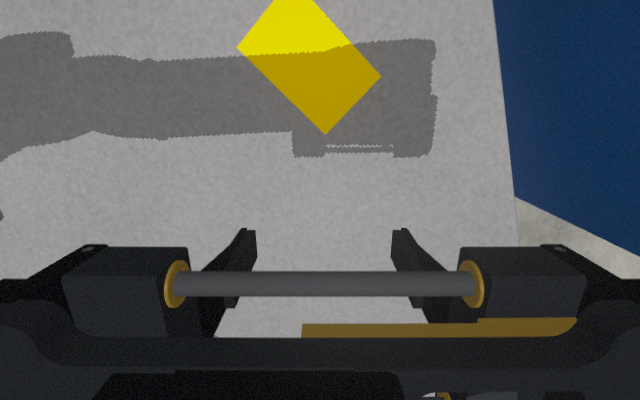

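Candidates for the pin are the black-handled one in the black rest (side 314,310; top 406,213), the red look-alike (side 304,365; top 442,222) and the black-lidded jar (side 381,320; top 420,168). By the description it is the black one in the rest. I'll check that in a close crop and measure.

```bash
cat > h.py <<'E'
import cv2,numpy as np,pickle
def load(n,k=0): return pickle.load(open(f"pics/{n}{k}.pkl","rb"))
def ray(c,uv):
    K=c["camera_matrix"];k=c["k1"];E=c["extrinsics"]
    xy=cv2.undistortPoints(np.array([[uv]],float),K,np.array([k,0,0,0,0.]))[0,0]
    d=E[:3,:3]@np.array([xy[0],-xy[1],-1.]); return E[:3,3],d/np.linalg.norm(d)
def onz(c,uv,z):
    o,d=ray(c,uv); return o+d*(z-o[2])/d[2]
def two(c1,u1,c2,u2):
    o1,d1=ray(c1,u1);o2,d2=ray(c2,u2)
    A=np.stack([d1,-d2],1); t=np.linalg.lstsq(A,o2-o1,rcond=None)[0]
    a=o1+t[0]*d1;b=o2+t[1]*d2; return (a+b)/2,np.linalg.norm(a-b)
def proj(c,p):
    E=c["extrinsics"];q=E[:3,:3].T@(np.asarray(p)-E[:3,3]); x=q[0]/-q[2];y=-q[1]/-q[2]
    f=1+c["k1"]*(x*x+y*y);K=c["camera_matrix"]; return np.array([K[0,0]*x*f+K[0,2],K[1,1]*y*f+K[1,2]])
def crop(im,x,y,w,h,s,name):
    cv2.imwrite(name,cv2.resize(im[y:y+h,x:x+w],None,fx=s,fy=s,interpolation=cv2.INTER_CUBIC))
E
python3 - <<'E'
from h import *
s=load("side")["pixels"];t=load("top")["pixels"]
a=cv2.resize(s[280:390,270:410],None,fx=5,fy=5,interpolation=cv2.INTER_CUBIC)[:550,:400]
b=cv2.resize(t[190:240,385:465],None,fx=5,fy=5,interpolation=cv2.INTER_CUBIC)
b=cv2.copyMakeBorder(b,0,300,0,0,cv2.BORDER_CONSTANT); cv2.imwrite("pics/c1.png",np.hstack([a,b[:550]]))
a=cv2.resize(s[140:270,280:395],None,fx=4.5,fy=4.5,interpolation=cv2.INTER_CUBIC); cv2.imwrite("pics/c2.png",a)
a=cv2.resize(t[145:225,235:365],None,fx=6,fy=6,interpolation=cv2.INTER_CUBIC); cv2.imwrite("pics/c3.png",a)
E
```

```text
(no output)
```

View pics/c1.png

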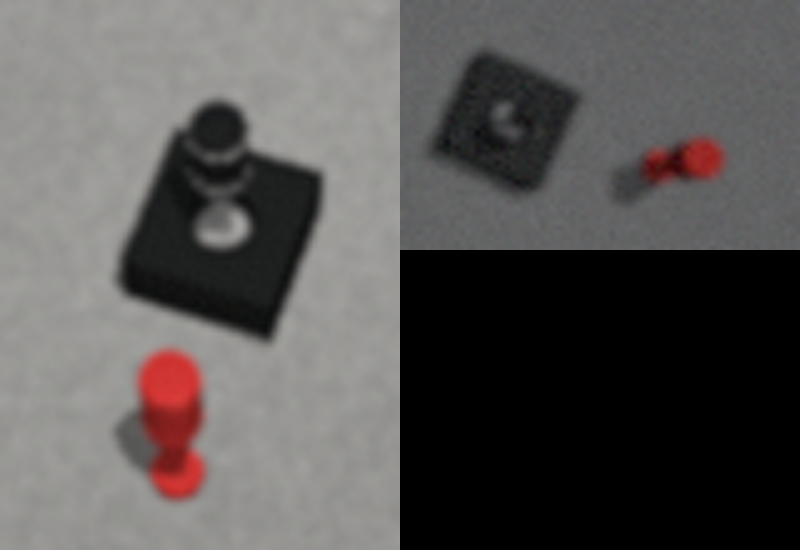

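View pics/c2.png

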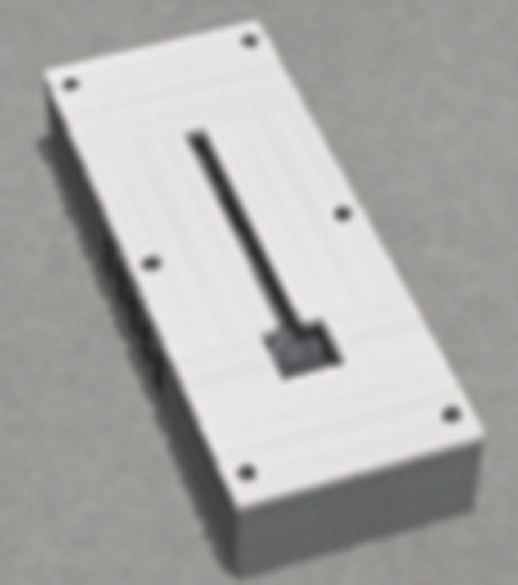

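View pics/c3.png

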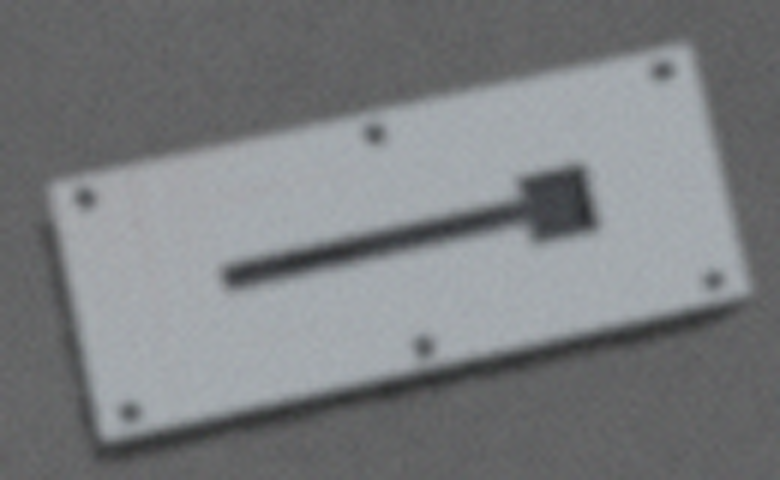

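The crop shows a black handle with light rings above a steel foot in the black block, so that is the pin. The one beside it is red and stays untouched. Next I measure the unit and the pin.

```bash
python3 - <<'E'
from h import *
def quad(m):
    cs,_=cv2.findContours(m,cv2.RETR_EXTERNAL,cv2.CHAIN_APPROX_NONE); c=max(cs,key=cv2.contourArea)
    h=cv2.convexHull(c)
    for e in np.arange(0.01,0.1,0.005):
        a=cv2.approxPolyDP(h,e*cv2.arcLength(h,True),True)
        if len(a)==4: break
    a=a[:,0].astype(float); pts=c[:,0].astype(float)
    # refine by line fit per side
    L=[]
    for i in range(4):
        p,q=a[i],a[(i+1)%4]; d=(q-p)/np.linalg.norm(q-p); n=np.array([-d[1],d[0]])
        t=(pts-p)@d/np.linalg.norm(q-p); s=pts[(abs((pts-p)@n)<2.5)&(t>.1)&(t<.9)]
        L.append(cv2.fitLine(s.astype(np.float32),cv2.DIST_HUBER,0,.01,.01).ravel())
    o=[]
    for i in range(4):
        a1,b1=L[i-1],L[i]; t=np.linalg.solve(np.array([[a1[0],-b1[0]],[a1[1],-b1[1]]]),b1[2:]-a1[2:]); o.append(a1[2:]+t[0]*a1[:2])
    return np.array(o)
for n,(x,y,w,h) in dict(side=(280,140,115,130),top=(235,145,130,80)).items():
    c=load(n); g=cv2.cvtColor(c["pixels"],cv2.COLOR_BGR2GRAY)
    k=8; sub=cv2.resize(g[y:y+h,x:x+w],None,fx=k,fy=k,interpolation=cv2.INTER_CUBIC)
    th=200 if n=="side" else cv2.threshold(sub,0,255,cv2.THRESH_OTSU)[0]
    print(n,th, np.percentile(sub,[10,50,70,90]))
    if n=="side": th=cv2.threshold(sub,0,255,cv2.THRESH_OTSU)[0]+10; print(th)
    m=(sub>th).astype(np.uint8)*255
    q=quad(m); uv=(q+.5)/k-.5+[x,y]; P=np.array([onz(c,p,.06) for p in uv])[:,:2]
    print(np.round(uv,1).tolist()); print(np.round(P,4).tolist(), "ctr",P.mean(0), "sides",[round(float(np.linalg.norm(P[i]-P[i-1])),4) for i in range(4)])
    e=[P[i]-P[i-1] for i in range(4)]; print("ang",[round(float(np.degrees(np.arctan2(*v[::-1]))),2) for v in e])
    # dark slot inside
    inner=np.zeros_like(m); cv2.fillConvexPoly(inner,(q.mean(0)+(q-q.mean(0))*[.8,.8]).astype(int),255)
    cs,_=cv2.findContours(((sub<th)&(inner>0)).astype(np.uint8),cv2.RETR_EXTERNAL,cv2.CHAIN_APPROX_NONE); cc=max(cs,key=cv2.contourArea)[:,0]
    W=np.array([onz(c,(p+.5)/k-.5+[x,y],.06)[:2] for p in cc])
    ctr=P.mean(0); long=max(e,key=np.linalg.norm); yv=long/np.linalg.norm(long); yv*=np.sign(yv[1]); xv=np.array([yv[1],-yv[0]])
    U=np.c_[(W-ctr)@xv,(W-ctr)@yv]*1000; print("slot in unit: y",U[:,1].min(),U[:,1].max())
    for lo,hi in [(-85,-62),(-40,0),(10,70)]:
        s=U[(U[:,1]>lo)&(U[:,1]<hi),0]; print(lo,hi,s[s<0].mean() if (s<0).any() else None,s[s>0].mean())
E
```

```text
side 200 [101. 155. 223. 229.]
193.0Traceback (most recent call last):
  File "<stdin>", line 26, in <module>
  File "<stdin>", line 14, in quad
cv2.error: OpenCV(4.12.0) /io/opencv/modules/imgproc/src/linefit.cpp:50: error: (-215:Assertion failed) count > 0 in function 'fitLine2D_wods'
```

```bash
python3 - <<'E'
from h import *
for n,b in dict(side=(285,290,60,60),top=(385,190,45,45)).items():
    x,y,w,h=b;c=load(n); g=cv2.cvtColor(c["pixels"],cv2.COLOR_BGR2GRAY)[y:y+h,x:x+w]
    im=cv2.convertScaleAbs(cv2.resize(g,None,fx=12,fy=12,interpolation=cv2.INTER_CUBIC),alpha=2.5)
    for i in range(0,w,5): cv2.putText(im,str(x+i),(i*12,10),0,.35,255,1); cv2.line(im,(i*12,12),(i*12,20),255,1)
    for i in range(0,h,5): cv2.putText(im,str(y+i),(0,i*12+4),0,.35,255,1)
    cv2.imwrite(f"pics/pin_{n}.png",im[:600])
E
```

```text
(no output)
```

View pics/pin_side.png

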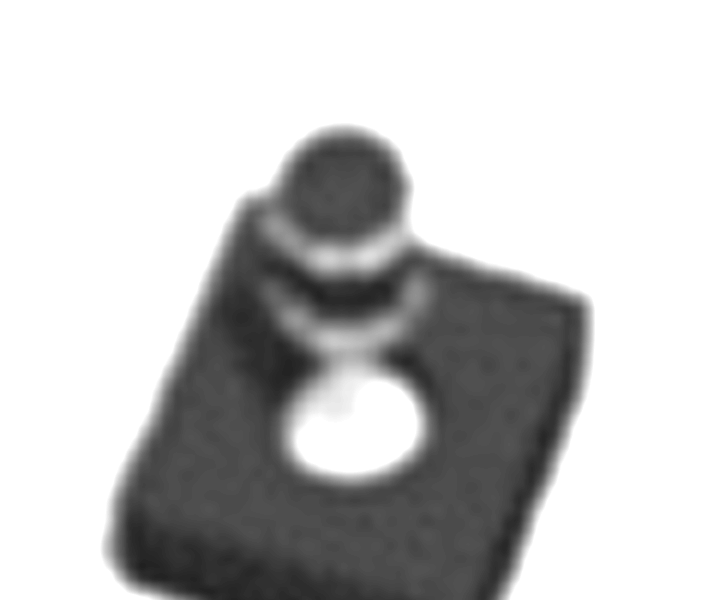

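View pics/pin_top.png

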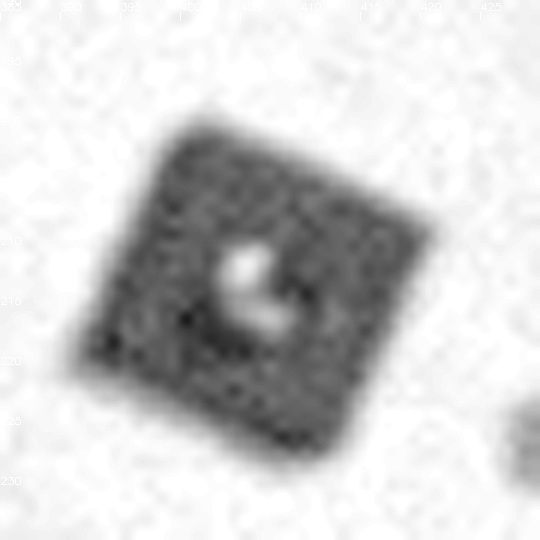

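```bash
cat >> h.py <<'E'
def quad(m):
    cs,_=cv2.findContours(m,cv2.RETR_EXTERNAL,cv2.CHAIN_APPROX_NONE); c=max(cs,key=cv2.contourArea)
    h=cv2.convexHull(c)
    for e in np.arange(0.005,0.15,0.005):
        a=cv2.approxPolyDP(h,e*cv2.arcLength(h,True),True)
        if len(a)==4: break
    a=a[:,0].astype(float); pts=c[:,0].astype(float); L=[]
    for i in range(4):
        p,q=a[i],a[(i+1)%4]; l=np.linalg.norm(q-p); d=(q-p)/l; n=np.array([-d[1],d[0]])
        t=(pts-p)@d/l; s=pts[(abs((pts-p)@n)<14)&(t>.1)&(t<.9)]
        L.append(cv2.fitLine(s.astype(np.float32),cv2.DIST_HUBER,0,.01,.01).ravel())
    o=[]
    for i in range(4):
        a1,b1=L[i-1],L[i]; t=np.linalg.solve(np.array([[a1[0],-b1[0]],[a1[1],-b1[1]]]),b1[2:]-a1[2:]); o.append(a1[2:]+t[0]*a1[:2])
    return np.array(o)
E
python3 - <<'E'
from h import *
for n,(x,y,w,h) in dict(side=(280,140,115,130),top=(235,145,130,80)).items():
    c=load(n); g=cv2.cvtColor(c["pixels"],cv2.COLOR_BGR2GRAY)
    k=8; sub=cv2.resize(g[y:y+h,x:x+w],None,fx=k,fy=k,interpolation=cv2.INTER_CUBIC)
    th=cv2.threshold(sub,0,255,cv2.THRESH_OTSU)[0]+(10 if n=="side" else 0)
    m=(sub>th).astype(np.uint8)*255
    q=quad(m); f=lambda p:(p+.5)/k-.5+[x,y]; uv=f(q); P=np.array([onz(c,p,.06) for p in uv])[:,:2]
    print(n,th,np.round(uv,1).tolist()); print(np.round(P,4).tolist(), "ctr",P.mean(0), "sides",[round(float(np.linalg.norm(P[i]-P[i-1])),4) for i in range(4)])
    e=[P[i]-P[i-1] for i in range(4)]; print("ang",[round(float(np.degrees(np.arctan2(*v[::-1]))),2) for v in e])
    inner=np.zeros_like(m); cv2.fillConvexPoly(inner,(q.mean(0)+(q-q.mean(0))*.62).astype(int),255)
    cs,_=cv2.findContours(((sub<th-20)&(inner>0)).astype(np.uint8),cv2.RETR_EXTERNAL,cv2.CHAIN_APPROX_NONE); cc=max(cs,key=cv2.contourArea)[:,0]
    W=np.array([onz(c,f(p),.06)[:2] for p in cc])
    ctr=P.mean(0); es=sorted(e,key=np.linalg.norm)[2:]; es=[v*np.sign(v[1]) for v in es]; yv=es[0]+es[1]; yv/=np.linalg.norm(yv); xv=np.array([yv[1],-yv[0]])
    print("yaw of unit y",np.degrees(np.arctan2(yv[1],yv[0])))
    U=np.c_[(W-ctr)@xv,(W-ctr)@yv]*1000; print("slot y",U[:,1].min(),U[:,1].max())
    for lo,hi in [(-85,-62),(-40,0),(10,70)]:
        s=U[(U[:,1]>lo)&(U[:,1]<hi),0]; md=(s.min()+s.max())/2; print(lo,hi,s[s<md].mean(),s[s>md].mean())
# rest
c=load("top");g=cv2.cvtColor(c["pixels"],cv2.COLOR_BGR2GRAY);x,y,w,h=385,190,45,45;k=8
sub=cv2.resize(g[y:y+h,x:x+w],None,fx=k,fy=k,interpolation=cv2.INTER_CUBIC);th=cv2.threshold(sub,0,255,cv2.THRESH_OTSU)[0]
q=(quad((sub<th).astype(np.uint8)*255)+.5)/k-.5+[x,y]; P=np.array([onz(c,p,.03) for p in q]);print("rest",q.round(1).tolist(),P[:,:2].mean(0),[round(float(np.linalg.norm(P[i]-P[i-1])),4) for i in range(4)],[round(float(np.degrees(np.arctan2(*(P[i]-P[i-1])[1::-1]))),1) for i in range(4)])
s=load("side")
print("handle top side @.096",onz(s,(313.1,304.9),.096),"hole side @.03",onz(s,(314.1,324.6),.03))
print("handle px predicted in top", proj(c,onz(s,(313.1,304.9),.096)))
E
```

```text
side 193.0 [[336.7, 144.0], [387.5, 236.0], [332.6, 251.9], [289.4, 155.1]]
[[0.5919, 0.1617], [0.6554, -0.1327], [0.5378, -0.158], [0.4746, 0.1375]] ctr [0.56493724 0.00213768] sides [0.1198, 0.3011, 0.1202, 0.3022]
ang [11.68, -77.84, -167.83, 102.08]
yaw of unit y 102.12208047421647
slot y -90.63941204749115 80.84400330808101
-85 -62 -16.251828465802124 15.218392041218014
-40 0 -5.902451327558251 4.795498015714038
10 70 -5.977191500122227 4.995546022839053
top 130.0 [[349.5, 151.5], [359.8, 193.4], [251.7, 217.9], [242.7, 175.1]]
[[0.6552, -0.1353], [0.5379, -0.1608], [0.474, 0.1324], [0.591, 0.1578]] ctr [ 0.5645347  -0.00146452] sides [0.3, 0.1201, 0.3001, 0.1197]
ang [-77.64, -167.73, 102.29, 12.25]
yaw of unit y 102.32460062345629
slot y -88.68618856922102 81.4253512096281
-85 -62 -14.985872624809197 14.249087156748597
-40 0 -4.968533653718995 4.389132895964982
10 70 -5.162889602746126 4.47655644115259
rest [[399.7, 198.7], [420.9, 208.3], [411.4, 229.8], [390.1, 219.9]] [ 0.48239786 -0.29176633] [0.0661, 0.065, 0.0668, 0.0652] [-26.5, -115.2, 153.8, 64.2]
handle top side @.096 [ 0.48419464 -0.29528395  0.096     ] hole side @.03 [ 0.48417404 -0.29879418  0.03      ]
handle px predicted in top [412.85203645 211.38002682]
```

```bash
cat >> h.py <<'E'
from scipy.spatial.transform import Rotation as R
def plan(s,pos,jaw_deg):
    """shift (tool axes) and rotvec to pose: TCP pos, pointing down, tool y along jaw_deg (world)"""
    R0=R.from_quat(s["eef_rot"]); a=np.radians(jaw_deg); y=np.array([np.cos(a),np.sin(a),0]); z=np.array([0,0,-1.]); x=np.cross(y,z)
    R1=R.from_matrix(np.stack([x,y,z],1)); 
    return np.round(R0.inv().apply(np.asarray(pos)-s["ee_pos"]),4).tolist(), np.round((R0.inv()*R1).as_rotvec(),4).tolist()
def brief(s): 
    m=R.from_quat(s["eef_rot"]).as_matrix(); return dict(t=round(s["time"],2),p=np.round(s["ee_pos"],4).tolist(),jaw=round(float(np.degrees(np.arctan2(m[1,1],m[0,1]))),2),tilt=np.round(m[:2,2],4).tolist(),f=np.round(s["ft_force"],2).tolist(),w=round(float(s["width"]),4))
E
python3 - <<'E'
from h import *; from bench import r
t=load("top");s=load("side")
for n,c in (("top",t),("side",s)):
    b=c["pixels"].astype(int); m=((b[...,2]-b[...,1]>50)&(b[...,2]-b[...,0]>50)).astype(np.uint8); 
    x,y,w,h=(425,205,40,40) if n=="top" else (285,340,40,50)
    ys,xs=np.nonzero(m[y:y+h,x:x+w]); print(n,xs.min()+x,xs.max()+x,ys.min()+y,ys.max()+y)
print("red foot", onz(s,(305.2,374),0.008),"handle top", onz(s,(303.5,355.5),.084))
print("jar lid",onz(s,(382,316),.08), onz(t,(421,167),.08))
print("cup",onz(s,(270,112),.075),"bottle",onz(s,(340,96),.115))
st=r.read_state();print(brief(st)); print(plan(st,[.5,.2,.22],-77.8))
E
```

```text
top 434 449 218 225
side 297 310 350 379
red foot [ 0.45793207 -0.38454289  0.008     ] handle top [ 0.45781706 -0.38383509  0.084     ]
jar lid [ 0.60383693 -0.32438335  0.08      ] [ 0.60629895 -0.32719391  0.08      ]
cup [0.43709722 0.29116476 0.075     ] bottle [0.61680874 0.28040304 0.115     ]
{'t': 0.15, 'p': [0.1851, 0.5967, 0.2219], 'jaw': 72.77, 'tilt': [-0.0003, -0.001], 'f': [0.08, -0.23, -0.54], 'w': 0.0871}
([-0.4183, -0.2856, 0.0023], [-0.0003, 0.0014, 2.6279])
```

step_arm --increments '[[[-0.04,-0.028,0],[0,0,0.14]],[[-0.08,-0.056,0],[0,0,0.28]],[[-0.12,-0.084,0],[0,0,0.42]],[[-0.16,-0.112,0],[0,0,0.56]],[[-0.2,-0.14,0],[0,0,0.7]]]' --hand -1 --grip_force 8

```text
time: 0.65
ee_pos: [0.3355, 0.4018, 0.222]
eef_rot: [0.482, 0.876, -0.001, 0.0]
ft_force: [0.4, 0.1, 0.7]
width: 0.087
```

```bash
python3 - <<'E'
from h import *; from bench import r
st=r.read_state();print(brief(st)); print(plan(st,[.5,.1,.22],-77.8))
E
```

```text
{'t': 0.65, 'p': [0.3355, 0.4018, 0.222], 'jaw': 32.33, 'tilt': [-0.0004, -0.001], 'f': [0.43, 0.12, 0.67], 'w': 0.087}
([-0.343, -0.0224, 0.0022], [-0.0, 0.0012, 1.9221])
```

step_arm --increments '[[[-0.048,-0.003,0],[0,0,0.145]],[[-0.096,-0.006,0],[0,0,0.29]],[[-0.144,-0.009,0],[0,0,0.435]],[[-0.192,-0.012,0],[0,0,0.58]],[[-0.24,-0.015,0],[0,0,0.72]]]'

```text
time: 1.15
ee_pos: [0.4517, 0.1891, 0.2222]
eef_rot: [0.762, 0.648, -0.0, 0.0]
ft_force: [0.5, 1.0, -0.4]
width: 0.087
```

```bash
python3 - <<'E'
from h import *; from bench import r
st=r.read_state();print(brief(st)); print(plan(st,[.4837,-.294,.22],-77.8))
E
```

```text
{'t': 1.15, 'p': [0.4517, 0.1891, 0.2222], 'jaw': -9.26, 'tilt': [-0.0003, -0.0006], 'f': [0.46, 1.02, -0.35], 'w': 0.087}
([-0.4717, 0.1093, 0.0025], [0.0002, 0.0007, 1.1963])
```

step_arm --increments '[[[-0.048,0.011,0],[0,0,0.145]],[[-0.096,0.022,0],[0,0,0.29]],[[-0.144,0.033,0],[0,0,0.435]],[[-0.192,0.044,0],[0,0,0.58]],[[-0.24,0.055,0],[0,0,0.72]]]'

```text
time: 1.65
ee_pos: [0.4669, -0.0586, 0.2224]
eef_rot: [0.942, 0.335, -0.0, 0.0]
ft_force: [1.1, 0.5, 0.9]
width: 0.0871
```

```bash
python3 - <<'E'
from h import *; from bench import r
st=r.read_state();print(brief(st)); print(plan(st,[.4837,-.294,.20],-77.8))
c=r.camera("wrist"); pickle.dump(c,open(f"pics/wrist1.pkl","wb")); cv2.imwrite("pics/w1.png",c["pixels"])
E
```

```text
{'t': 1.65, 'p': [0.4669, -0.0586, 0.2224], 'jaw': -50.85, 'tilt': [0.0, -0.0001], 'f': [1.15, 0.5, 0.94], 'w': 0.0871}
([-0.1356, 0.1932, 0.0224], [0.0001, 0.0, 0.4704])
```

View pics/w1.png

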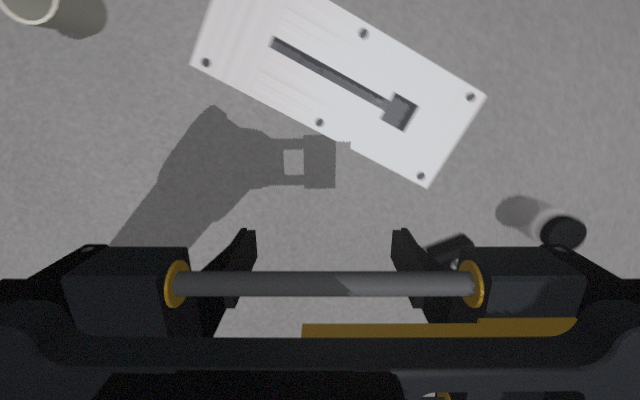

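```bash
cat >> h.py <<'E'
def slot(c,ctr=np.array([.5647,.0003]),yaw=102.2,z=.06,out=None):
    """project slot mask onto cover plane, express in nominal unit frame (mm)"""
    g=cv2.cvtColor(c["pixels"],cv2.COLOR_BGR2GRAY); a=np.radians(yaw); yv=np.array([np.cos(a),np.sin(a)]); xv=np.array([yv[1],-yv[0]])
    # rectified cover patch, 0.25 mm per px, x -60..60, y -150..150
    s=.25; X,Y=np.meshgrid(np.arange(-50,50,s),np.arange(-110,110,s)); E=c["extrinsics"];K=c["camera_matrix"]
    W=np.stack([ctr[0]+(X*xv[0]+Y*yv[0])/1e3,ctr[1]+(X*xv[1]+Y*yv[1])/1e3,np.full_like(X,z)],-1)
    q=(W-E[:3,3])@E[:3,:3]; x=q[...,0]/-q[...,2];y=q[...,1]/q[...,2]; f=1+c["k1"]*(x*x+y*y)
    im=cv2.remap(g,(K[0,0]*x*f+K[0,2]).astype(np.float32),(K[1,1]*y*f+K[1,2]).astype(np.float32),cv2.INTER_CUBIC)
    if out: cv2.imwrite(out,cv2.resize(cv2.rotate(im,cv2.ROTATE_90_CLOCKWISE),None,fx=.85,fy=.85))
    return im,X[0],Y[:,0]
E
python3 - <<'E'
from h import *
for n,k in (("wrist",1),("side",0),("top",0)):
    im,X,Y=slot(load(n,k),out=f"pics/rect_{n}{k}.png")
    th=cv2.threshold(im,0,255,cv2.THRESH_OTSU)[0]; 
    def edges(prof,ax):
        b=prof<th; i=np.nonzero(b)[0]; return ax[i[0]],ax[i[-1]]
    for lo,hi in [(-84,-64),(-45,-20),(-15,10),(20,45),(50,75)]:
        p=im[(Y>lo)&(Y<hi)][:,abs(X)<30].mean(0); m=(p.max()*.8+p.min()*.2+0)/1; b=np.nonzero(p<(p.max()+p.min())/2)[0]; x=X[abs(X)<30]; print(n,(lo,hi),"x",x[b[0]],x[b[-1]])
    p=im[:,abs(X)<3].mean(1); b=np.nonzero(p<(p.max()+p.min())/2)[0]; print("y",Y[b[0]],Y[b[-1]])
    p=im[:,(abs(X)>9)&(abs(X)<13)].mean(1); b=np.nonzero(p<(p.max()+p.min())/2)[0]; print("mouth y",Y[b[0]],Y[b[-1]])
E
```

```text
wrist (-84, -64) x -16.5 14.5
wrist (-45, -20) x -6.5 4.75
wrist (-15, 10) x -6.5 5.0
wrist (20, 45) x -6.5 5.0
wrist (50, 75) x -6.25 5.0
y -90.25 78.5
mouth y -90.0 -61.75
side (-84, -64) x -14.75 14.75
side (-45, -20) x -4.5 4.5
side (-15, 10) x -4.0 4.5
side (20, 45) x -4.25 4.5
side (50, 75) x -4.25 4.75
y -87.0 81.0
mouth y -87.75 -59.5
top (-84, -64) x -15.75 14.25
top (-45, -20) x -5.75 4.25
top (-15, 10) x -6.0 4.25
top (20, 45) x -5.75 4.0
top (50, 75) x -6.25 4.0
y -90.25 79.5
mouth y -90.5 -60.25
```

View pics/rect_wrist1.png

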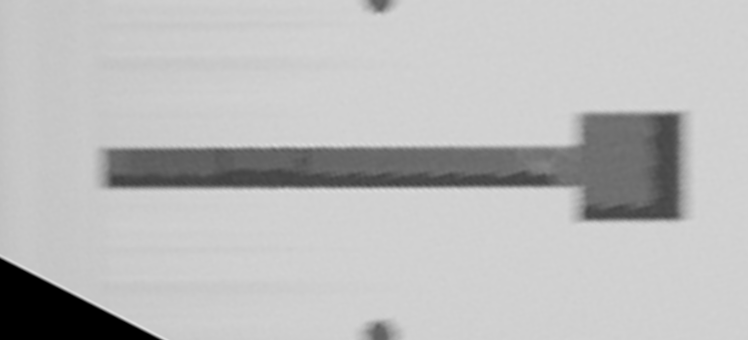

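The rectified wrist view shows the mouth at the right. It also shows a slightly darker band in the slot, about unit y +19 to +47, which may be the notch and which I'll confirm by feel. Now on to the pin.

step_arm --increments '[[[-0.027,0.039,0],[0,0,0.1]],[[-0.054,0.078,0],[0,0,0.2]],[[-0.081,0.116,0],[0,0,0.3]],[[-0.108,0.155,0],[0,0,0.4]],[[-0.136,0.193,0],[0,0,0.47]]]'

```text
time: 2.2
ee_pos: [0.479, -0.3048, 0.2235]
eef_rot: [0.995, 0.096, 0.001, 0.001]
ft_force: [0.7, 0.0, 0.3]
width: 0.087
```

```bash
python3 - <<'E'
from h import *; from bench import r
st=r.read_state();print(brief(st)); print(plan(st,[.4837,-.294,.16],-77.8))
c=r.camera("wrist"); pickle.dump(c,open(f"pics/wrist2.pkl","wb")); cv2.imwrite("pics/w2.png",c["pixels"])
for p in ([.4837,-.294,.096],[.4837,-.294,.03],st["ee_pos"]): print(proj(c,p))
E
```

```text
{'t': 2.2, 'p': [0.479, -0.3048, 0.2235], 'jaw': -78.96, 'tilt': [0.0016, -0.0025], 'f': [0.66, 0.04, 0.28], 'w': 0.087}
([0.0066, -0.0099, 0.0635], [0.0028, -0.0011, -0.0203])
[314.56527184 181.82014932]
[315.94352077 168.58392878]
[324.44321632 243.44584467]
```

View pics/w2.png

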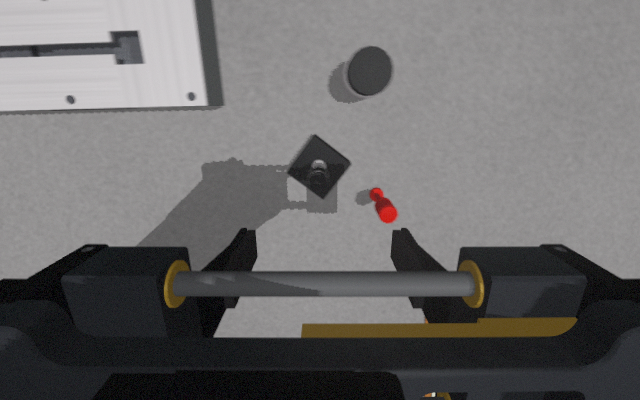

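```bash
python3 - <<'E'
from h import *
c=load("wrist",2); x,y,w,h=280,125,75,85
im=cv2.convertScaleAbs(cv2.resize(c["pixels"][y:y+h,x:x+w],None,fx=7,fy=7,interpolation=cv2.INTER_CUBIC),alpha=2)
for i in range(0,w,10): cv2.line(im,(i*7,0),(i*7,8),(0,255,0),1);cv2.putText(im,str(x+i),(i*7,20),0,.4,(0,0,255),1)
for i in range(0,h,10): cv2.putText(im,str(y+i),(0,i*7+4),0,.4,(0,0,255),1)
cv2.imwrite("pics/w2c.png",im)
E
```

```text
(no output)
```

View pics/w2c.png

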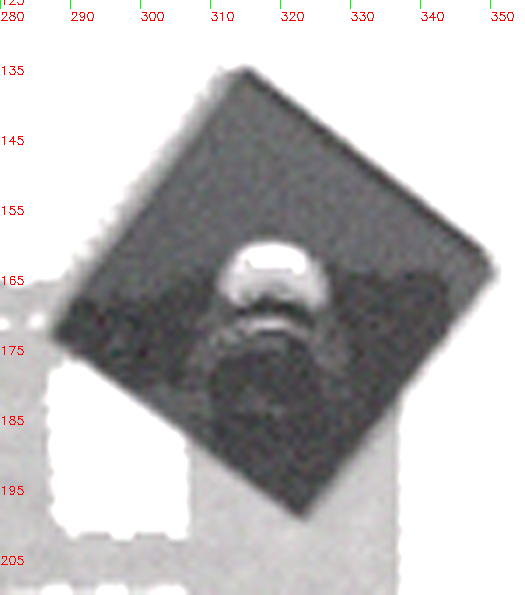

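```bash
python3 - <<'E'
from h import *
c=load("wrist",2)
print("handle top",onz(c,(317,182),.096))
P=np.array([onz(c,p,.03) for p in [(314.5,134.5),(350.5,163),(322.5,199),(287.5,172.5)]])[:,:2]; print(P.mean(0),[np.linalg.norm(P[i]-P[i-1]).round(4) for i in range(4)])
E
```

```text
handle top [ 0.48400274 -0.29658817  0.096     ]
[ 0.48536992 -0.29736478] [np.float64(0.06), np.float64(0.0583), np.float64(0.0606), np.float64(0.0581)]
```

```bash
python3 - <<'E'
from h import *; from bench import r
st=r.read_state();print(brief(st)); print(plan(st,[.4842,-.296,.14],-77.8))
E
```

```text
{'t': 2.25, 'p': [0.4766, -0.3124, 0.2232], 'jaw': -79.57, 'tilt': [0.0001, -0.0071], 'f': [-4.72, -1.04, 0.04], 'w': 0.087}
([0.0105, -0.0154, 0.0831], [0.007, 0.0013, -0.0309])
```

step_arm --increments '[[[0.003,-0.005,0.01],[0.002,0,-0.01]],[[0.007,-0.01,0.03],[0.004,0,-0.02]],[[0.0105,-0.0154,0.05],[0.007,0.0013,-0.031]],[[0.0105,-0.0154,0.07],[0.007,0.0013,-0.031]],[[0.0105,-0.0154,0.083],[0.007,0.0013,-0.031]]]'

```text
time: 2.75
ee_pos: [0.4839, -0.294, 0.1381]
eef_rot: [0.994, 0.108, -0.001, -0.001]
ft_force: [-0.7, -0.3, -0.2]
width: 0.0871
```

step_arm --increments '[[[0,0,0],[0,0,0]],[[0,0,0],[0,0,0]]]'

```text
time: 2.95
ee_pos: [0.4841, -0.2934, 0.1382]
eef_rot: [0.994, 0.108, -0.001, -0.001]
ft_force: [1.0, -0.7, 0.6]
width: 0.0869
```

```bash
python3 - <<'E'
from h import *; from bench import r
st=r.read_state();print(brief(st)); 
c=r.camera("wrist"); pickle.dump(c,open(f"pics/wrist3.pkl","wb")); cv2.imwrite("pics/w3.png",c["pixels"])
st=r.read_state();print(brief(st)); print(plan(st,[.4842,-.296,.059],-77.8))
E
```

```text
{'t': 2.95, 'p': [0.4841, -0.2934, 0.1382], 'jaw': -77.6, 'tilt': [-0.0019, 0.0019], 'f': [0.96, -0.68, 0.61], 'w': 0.0869}
{'t': 3.0, 'p': [0.4844, -0.2938, 0.1387], 'jaw': -77.62, 'tilt': [-0.0009, 0.0014], 'f': [-0.35, 0.78, -0.1], 'w': 0.0872}
([-0.0006, 0.0022, 0.0797], [-0.0016, 0.0006, 0.0031])
```

View pics/w3.png

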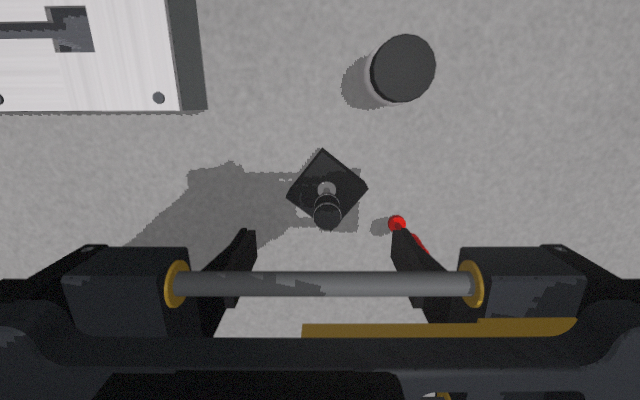

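```bash
python3 - <<'E'
from h import *
c=load("wrist",3); x,y,w,h=280,145,95,95
print(onz(c,(327,216),.096),onz(c,(327,219),.096)); print(proj(c,[.4842,-.296,.096]))
im=cv2.convertScaleAbs(cv2.resize(c["pixels"][y:y+h,x:x+w],None,fx=6,fy=6,interpolation=cv2.INTER_CUBIC),alpha=2)
for i in range(0,w,10): cv2.putText(im,str(x+i),(i*6,10),0,.4,(0,0,255),1)
for i in range(0,h,10): cv2.putText(im,str(y+i),(0,i*6+4),0,.4,(0,0,255),1)
cv2.imwrite("pics/w3c.png",im)
E
```

```text
[ 0.48631811 -0.29498956  0.096     ] [ 0.48384214 -0.29554677  0.096     ]
[327.6630655  218.70392929]
```

View pics/w3c.png

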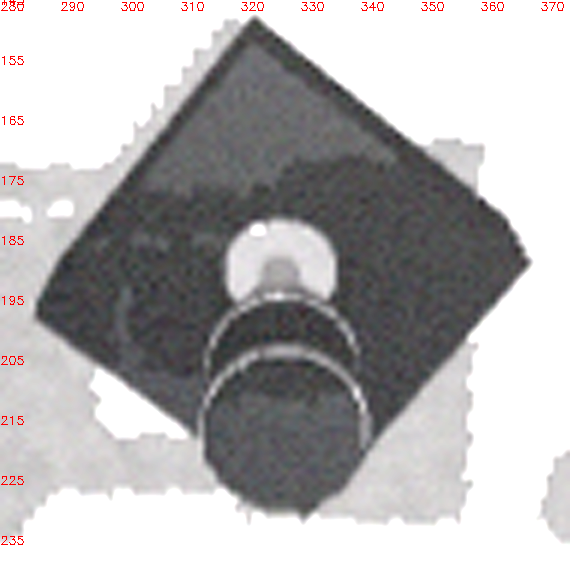

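step_arm --increments '[[[0.0006,0.0014,0.02],[0,0,0.002]],[[0.0006,0.0014,0.04],[-0.001,0,0.003]],[[0.0006,0.0014,0.06],[-0.001,0,0.003]],[[0.0006,0.0014,0.073],[-0.001,0,0.003]],[[0.0006,0.0014,0.0795],[-0.001,0,0.003]]]'

```text
time: 3.5
ee_pos: [0.4852, -0.2948, 0.0588]
eef_rot: [0.994, 0.106, -0.0, -0.0]
ft_force: [0.8, 0.1, 0.1]
width: 0.087
```

step_arm --increments '[[[0,0,0],[0,0,0]],[[0,0,0],[0,0,0]],[[0,0,0],[0,0,0]],[[0,0,0],[0,0,0]],[[0,0,0],[0,0,0]]]' --hand 1 --grip_force 10

```text
time: 4.0
ee_pos: [0.4854, -0.295, 0.0592]
eef_rot: [0.994, 0.106, -0.0, -0.0]
ft_force: [0.7, 1.0, 0.1]
width: 0.0547
```

```bash
python3 - <<'E'
from h import *; from bench import r
st=r.read_state();print(brief(st)); 
c=r.camera("wrist"); pickle.dump(c,open(f"pics/wrist4.pkl","wb")); cv2.imwrite("pics/w4.png",c["pixels"][100:350,180:480])
E
```

```text
{'t': 4.0, 'p': [0.4854, -0.295, 0.0592], 'jaw': -77.78, 'tilt': [-0.0004, 0.0005], 'f': [0.71, 1.02, 0.14], 'w': 0.0547}
```

View pics/w4.png

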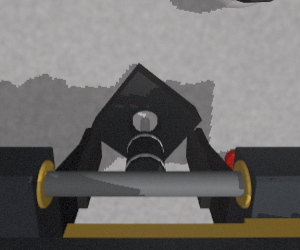

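Fingers are closing around the handle; let them finish.

step_arm --increments '[[[0,0,0],[0,0,0]],[[0,0,0],[0,0,0]],[[0,0,0],[0,0,0]],[[0,0,0],[0,0,0]],[[0,0,0],[0,0,0]]]'

```text
time: 4.55
ee_pos: [0.4853, -0.2949, 0.0591]
eef_rot: [0.994, 0.106, -0.0, -0.0]
ft_force: [0.7, -0.4, 0.1]
width: 0.0219
```

step_arm --increments '[[[0,0,0],[0,0,0]],[[0,0,0],[0,0,0]],[[0,0,0],[0,0,0]]]'

```text
time: 4.85
ee_pos: [0.4853, -0.2949, 0.0591]
eef_rot: [0.994, 0.106, -0.0, -0.0]
ft_force: [0.3, 0.7, 0.8]
width: 0.0215
```

```bash
python3 - <<'E'
from h import *; from bench import r
st=r.read_state();print(brief(st)); 
c=r.camera("wrist"); pickle.dump(c,open(f"pics/wrist5.pkl","wb")); cv2.imwrite("pics/w5.png",cv2.resize(c["pixels"][100:350,180:480],None,fx=2,fy=2))
E
```

```text
{'t': 4.85, 'p': [0.4853, -0.2949, 0.0591], 'jaw': -77.78, 'tilt': [-0.0006, 0.0005], 'f': [0.32, 0.73, 0.85], 'w': 0.0215}
```

View pics/w5.png

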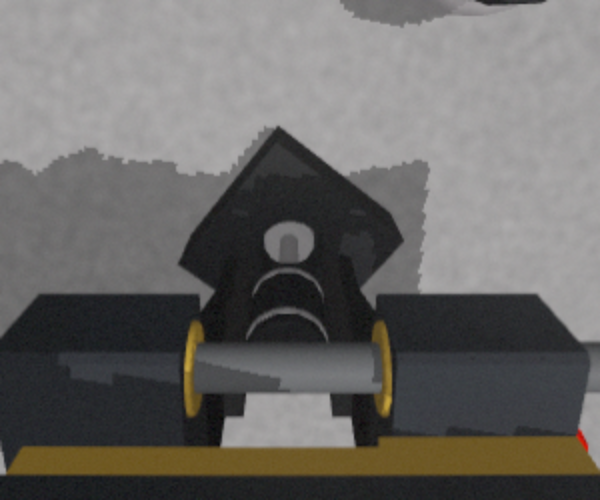

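step_arm --increments '[[[0,0,-0.01],[0,0,0]],[[0,0,-0.03],[0,0,0]],[[0,0,-0.05],[0,0,0]],[[0,0,-0.07],[0,0,0]],[[0,0,-0.09],[0,0,0]]]'

```text
time: 5.4
ee_pos: [0.4852, -0.2951, 0.1505]
eef_rot: [0.994, 0.106, -0.0, -0.0]
ft_force: [-0.3, -0.1, -1.0]
width: 0.0217
```

```bash
cat >> h.py <<'E'
CTR=np.array([.5647,.0003])
A_=np.radians(102.2); YV=np.array([np.cos(A_),np.sin(A_)]); XV=np.array([YV[1],-YV[0]])
def u2w(x,y): return CTR+(x*XV+y*YV)/1000   # mm in nominal unit frame
def w2u(p): d=np.asarray(p)[:2]-CTR; return np.round(np.array([d@XV,d@YV])*1000,2)
E
python3 - <<'E'
from h import *; from bench import r
c=r.camera("wrist"); pickle.dump(c,open(f"pics/wrist6.pkl","wb")); cv2.imwrite("pics/w6.png",c["pixels"])
st=r.read_state();print(brief(st)); 
p=u2w(-.5,-75.); print(p,plan(st,[*p,.15],-77.8))
E
```

```text
{'t': 5.45, 'p': [0.4865, -0.2961, 0.1537], 'jaw': -77.82, 'tilt': [0.0035, -0.001], 'f': [1.42, -1.4, 2.3], 'w': 0.0217}
[ 0.58006065 -0.07311185] ([0.1385, -0.1982, 0.0038], [0.0017, -0.0032, -0.0003])
```

View pics/w6.png

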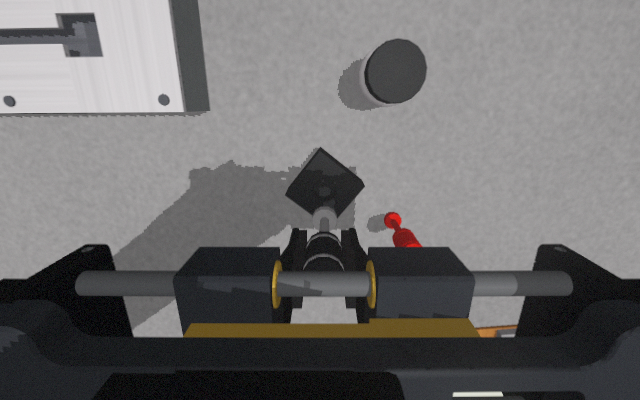

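step_arm --increments '[[[0.022,-0.032,0],[0,0,0]],[[0.049,-0.07,0.001],[0,0,0]],[[0.076,-0.109,0.002],[0,-0.001,0]],[[0.103,-0.147,0.003],[0.001,-0.002,0]],[[0.121,-0.173,0.004],[0.0017,-0.003,0]]]'

```text
time: 5.95
ee_pos: [0.5693, -0.0975, 0.1499]
eef_rot: [0.994, 0.108, 0.0, -0.001]
ft_force: [-0.9, -0.3, -1.0]
width: 0.0213
```

```bash
python3 - <<'E'
from h import *; from bench import r
st=r.read_state();print(brief(st)); 
p=u2w(-.5,-75.); print(p,plan(st,[*p,.15],-77.8))
E
```

```text
{'t': 5.95, 'p': [0.5693, -0.0975, 0.1499], 'jaw': -77.64, 'tilt': [0.0005, 0.0012], 'f': [-0.86, -0.32, -1.02], 'w': 0.0213}
[ 0.58006065 -0.07311185] ([0.0157, -0.0216, -0.0], [-0.0011, -0.0007, 0.0028])
```

step_arm --increments '[[[0.007,-0.01,0],[0,0,0]],[[0.0157,-0.0216,0],[-0.001,0,0.0028]],[[0.0157,-0.0216,0],[-0.001,-0.0007,0.0028]],[[0.0157,-0.0216,0],[-0.001,-0.0007,0.0028]]]'

```text
time: 6.35
ee_pos: [0.5796, -0.0748, 0.1501]
eef_rot: [0.994, 0.105, -0.0, 0.0]
ft_force: [-0.3, -0.7, -1.1]
width: 0.0215
```

step_arm --increments '[[[0,0,0],[0,0,0]],[[0,0,0],[0,0,0]]]'

```text
time: 6.55
ee_pos: [0.5792, -0.0766, 0.1502]
eef_rot: [0.995, 0.104, -0.0, 0.001]
ft_force: [0.4, -0.0, -0.6]
width: 0.0215
```

```bash
python3 - <<'E'
from h import *; from bench import r
c=r.camera("wrist"); pickle.dump(c,open(f"pics/wrist7.pkl","wb")); cv2.imwrite("pics/w7.png",c["pixels"])
st=r.read_state();print(brief(st),w2u(st["ee_pos"])); 
im,X,Y=slot(c,out="pics/rect7.png")
E
```

```text
{'t': 6.6, 'p': [0.5793, -0.0761, 0.1502], 'jaw': -78.02, 'tilt': [-0.0, -0.0008], 'f': [-0.32, 0.35, -0.72], 'w': 0.0216} [ -1.86 -77.79]
```

View pics/w7.png

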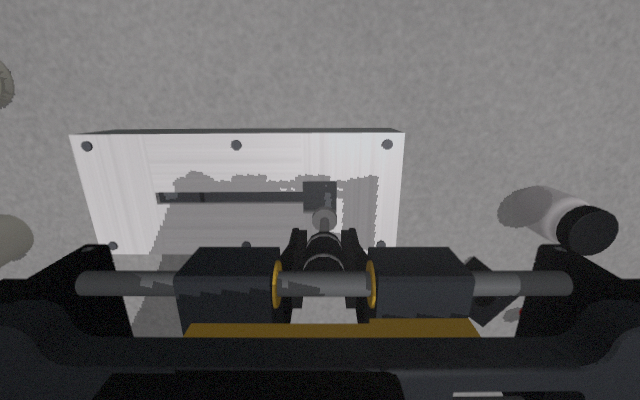

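View pics/rect7.png

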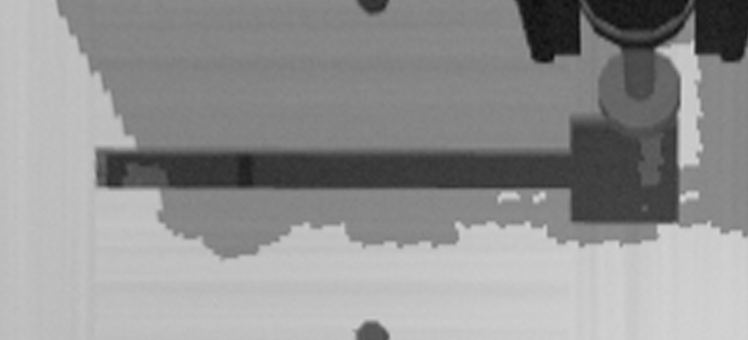

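```bash
python3 - <<'E'
from h import *; from bench import r
c=load("wrist",7); E=c["extrinsics"]; print("cam unit",w2u(E[:3,3]),E[2,3])
x,y,w,h=285,160,75,85
im=cv2.convertScaleAbs(cv2.resize(c["pixels"][y:y+h,x:x+w],None,fx=7,fy=7,interpolation=cv2.INTER_CUBIC),alpha=1.5)
for i in range(0,w,10): cv2.putText(im,str(x+i),(i*7,10),0,.4,(0,0,255),1)
for i in range(0,h,10): cv2.putText(im,str(y+i),(0,i*7+4),0,.4,(0,0,255),1)
cv2.imwrite("pics/w7c.png",im)
def wall(k,ys,z):
    c=load("wrist",k);E=c["extrinsics"];yc=w2u(E[:3,3])[1];H=E[2,3]
    return [round(float(yc+(v-yc)*(H-z)/(H-.06)),1) for v in ys]
print("w7",wall(7,[40.3,35],.04),wall(7,[40.3,35],.03),"w1",wall(1,[46.8,18.9],.04),wall(1,[46.8,18.9],.03))
E
```

```text
cam unit [ 82.4  -77.64] 0.31185211602141255
w7 [49.7, 43.9] [54.3, 48.4] w1 [49.6, 19.9] [50.9, 20.4]
```

View pics/w7c.png

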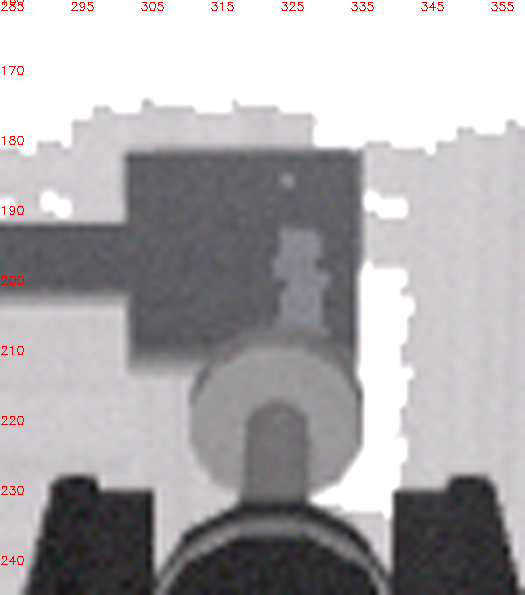

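```bash
python3 - <<'E'
from h import *; from bench import r
c=load("wrist",7); print("foot",w2u(onz(c,(322.8,219.5),.111)), "proj of axis", proj(c,[.5793,-.0761,.111]))
st=r.read_state();print(brief(st),w2u(st["ee_pos"])); p=u2w(-.3,-74.); print(plan(st,[*p,.115],-77.8))
E
```

```text
foot [ -1.92 -77.15] proj of axis [323.59175369 219.43955868]
{'t': 6.6, 'p': [0.5793, -0.0761, 0.1502], 'jaw': -78.02, 'tilt': [-0.0, -0.0008], 'f': [-0.32, 0.35, -0.72], 'w': 0.0216} [ -1.86 -77.79]
([0.0016, -0.0038, 0.0352], [0.0008, 0.0002, -0.0038])
```

step_arm --increments '[[[0.0016,-0.0038,0],[0,0,-0.004]],[[0.0016,-0.0038,0.01],[0,0,-0.004]],[[0.0016,-0.0038,0.02],[0,0,-0.004]],[[0.0016,-0.0038,0.03],[0,0,-0.004]],[[0.0016,-0.0038,0.035],[0,0,-0.004]]]'

```text
time: 7.1
ee_pos: [0.5793, -0.0721, 0.1135]
eef_rot: [0.994, 0.106, -0.001, 0.0]
ft_force: [-0.0, 0.0, -0.7]
width: 0.0217
```

step_arm --increments '[[[0,0,0],[0,0,0]]]'

```text
time: 7.2
ee_pos: [0.5788, -0.0721, 0.1125]
eef_rot: [0.994, 0.106, -0.002, 0.001]
ft_force: [-0.2, -0.3, -1.2]
width: 0.0218
```

```bash
python3 - <<'E'
from h import *; from bench import r
c=r.camera("wrist"); cv2.imwrite("pics/w8.png",cv2.resize(c["pixels"][130:290,240:420],None,fx=4,fy=4))
c2=r.camera("side"); cv2.imwrite("pics/s8.png",cv2.resize(c2["pixels"][120:280,270:410],None,fx=3.5,fy=3.5))
st=r.read_state();print(brief(st),w2u(st["ee_pos"])); p=u2w(-.3,-74.); print(plan(st,[*p,.092],-77.8))
E
```

```text
{'t': 7.3, 'p': [0.5792, -0.0721, 0.1132], 'jaw': -77.79, 'tilt': [-0.0026, -0.0013], 'f': [0.48, 0.29, -1.72], 'w': 0.0219} [ -1.18 -73.84]
([0.0009, 0.0001, 0.0212], [0.0007, 0.0028, 0.0002])
```

View pics/w8.png

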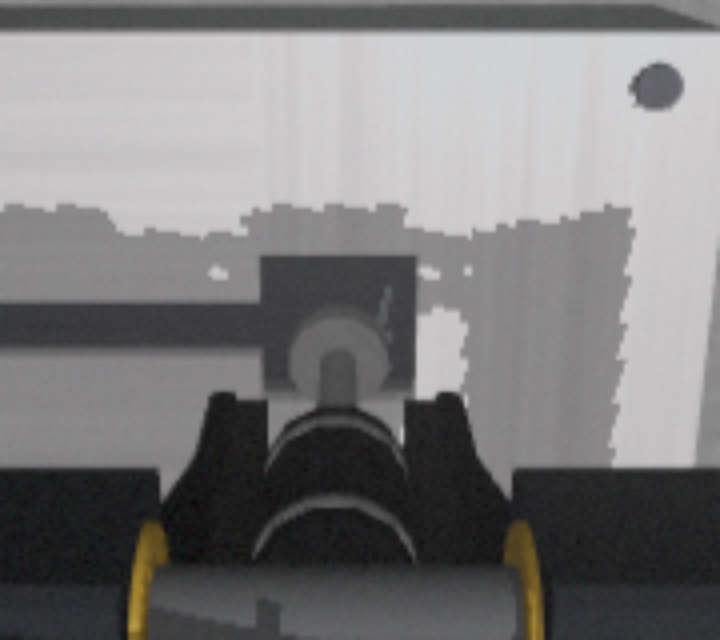

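View pics/s8.png

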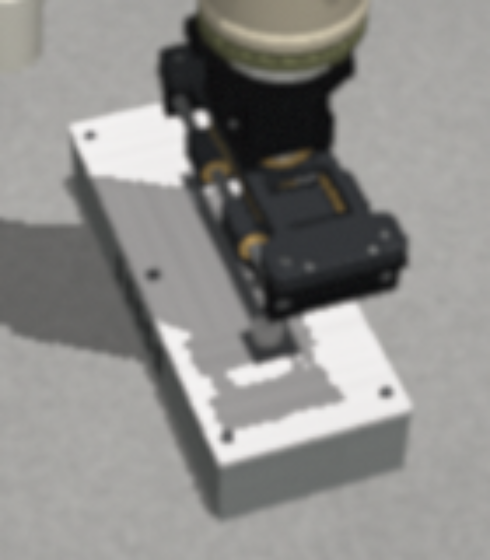

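step_arm --increments '[[[0.0009,0,0.004],[0,0.0028,0]],[[0.0009,0,0.009],[0,0.0028,0]],[[0.0009,0,0.014],[0,0.0028,0]],[[0.0009,0,0.019],[0,0.0028,0]],[[0.0009,0,0.021],[0,0.0028,0]]]'

```text
time: 7.8
ee_pos: [0.5797, -0.0719, 0.0915]
eef_rot: [0.994, 0.106, -0.0, 0.0]
ft_force: [-0.5, 0.9, -0.5]
width: 0.0218
```

step_arm --increments '[[[0,0,0],[0,0,0]],[[0,0,0],[0,0,0]]]'

```text
time: 8.0
ee_pos: [0.5796, -0.072, 0.0915]
eef_rot: [0.994, 0.106, -0.0, 0.0]
ft_force: [0.6, -0.4, -1.3]
width: 0.0217
```

```bash
python3 - <<'E'
from h import *; from bench import r
st=r.read_state();print(brief(st),w2u(st["ee_pos"])); p=u2w(-.3,-74.); print(plan(st,[*p,.089],-77.8))
E
```

```text
{'t': 8.0, 'p': [0.5796, -0.072, 0.0915], 'jaw': -77.8, 'tilt': [-0.0008, -0.0008], 'f': [0.64, -0.43, -1.28], 'w': 0.0217} [ -0.69 -73.79]
([0.0004, 0.0002, 0.0025], [0.0006, 0.0009, 0.0001])
```

step_arm --increments '[[[0.0004,0,0.001],[0,0,0]],[[0.0004,0,0.002],[0,0,0]],[[0.0004,0,0.003],[0,0,0]],[[0.0004,0,0.0035],[0,0,0]]]'

```text
time: 8.4
ee_pos: [0.58, -0.0719, 0.0879]
eef_rot: [0.994, 0.106, -0.0, 0.0]
ft_force: [0.4, 0.1, -0.8]
width: 0.0217
```

step_arm --increments '[[[0,0,0.0006],[0,0,0]],[[0,0,0.0012],[0,0,0]]]'

```text
time: 8.6
ee_pos: [0.5803, -0.0719, 0.087]
eef_rot: [0.994, 0.106, -0.0, 0.0]
ft_force: [-1.5, -0.8, 3.7]
width: 0.0212
```

```bash
python3 - <<'E'
from h import *; from bench import r
st=r.read_state();print(brief(st),w2u(st["ee_pos"])); print(plan(st,[*u2w(-.3,-50),.0873],-77.8))
E
```

```text
{'t': 8.6, 'p': [0.5803, -0.0719, 0.087], 'jaw': -77.8, 'tilt': [-0.0002, -0.0008], 'f': [-1.52, -0.8, 3.74], 'w': 0.0212} [-6.00e-02 -7.39e+01]
([-0.0002, -0.0239, -0.0003], [0.0007, 0.0004, 0.0001])
```

step_arm --increments '[[[-0.0002,0,-0.0004],[0,0,0]],[[-0.0002,-0.005,-0.0004],[0,0,0]],[[-0.0002,-0.01,-0.0004],[0,0,0]],[[-0.0002,-0.015,-0.0004],[0,0,0]],[[-0.0002,-0.02,-0.0004],[0,0,0]]]'

```text
time: 9.1
ee_pos: [0.5757, -0.0517, 0.0873]
eef_rot: [0.994, 0.107, -0.0, 0.0]
ft_force: [-0.7, -0.8, -0.7]
width: 0.022
```

```bash
python3 - <<'E'
from h import *; from bench import r
st=r.read_state();print(brief(st),w2u(st["ee_pos"])); print(plan(st,[*u2w(-.3,-30),.0873],-77.8))
E
```

```text
{'t': 9.1, 'p': [0.5757, -0.0517, 0.0873], 'jaw': -77.77, 'tilt': [-0.0004, -0.0006], 'f': [-0.65, -0.83, -0.7], 'w': 0.022} [ -0.25 -53.11]
([-0.0, -0.0231, -0.0], [0.0005, 0.0005, 0.0006])
```

step_arm --increments '[[[0,-0.005,0],[0,0,0]],[[0,-0.01,0],[0,0,0]],[[0,-0.015,0],[0,0,0]],[[0,-0.02,0.0002],[0,0,0]],[[0,-0.023,0.0003],[0,0,0]]]'

```text
time: 9.6
ee_pos: [0.5709, -0.0287, 0.0871]
eef_rot: [0.994, 0.107, -0.0, 0.0]
ft_force: [-0.6, -0.8, -0.1]
width: 0.0217
```

```bash
python3 - <<'E'
from h import *; from bench import r
st=r.read_state();print(brief(st),w2u(st["ee_pos"])); print(plan(st,[*u2w(-.3,-10),.0870],-77.8))
E
```

```text
{'t': 9.6, 'p': [0.5709, -0.0287, 0.0871], 'jaw': -77.75, 'tilt': [-0.0001, -0.0006], 'f': [-0.56, -0.82, -0.05], 'w': 0.0217} [ -0.12 -29.68]
([-0.0002, -0.0197, 0.0001], [0.0006, 0.0003, 0.0008])
```

step_arm --increments '[[[-0.0001,-0.004,0.0002],[0,0,0]],[[-0.0002,-0.008,0.0003],[0,0,0]],[[-0.0002,-0.012,0.0003],[0,0,0]],[[-0.0002,-0.016,0.0003],[0,0,0]],[[-0.0002,-0.02,0.0003],[0,0,0]]]'

```text
time: 10.1
ee_pos: [0.5666, -0.0092, 0.087]
eef_rot: [0.994, 0.107, 0.0, 0.0]
ft_force: [0.9, -2.4, 3.2]
width: 0.0218
```

```bash
python3 - <<'E'
from h import *; from bench import r
st=r.read_state();print(brief(st),w2u(st["ee_pos"])); print(plan(st,[*u2w(-.3,10),.0870],-77.8))
E
```

```text
{'t': 10.1, 'p': [0.5666, -0.0092, 0.087], 'jaw': -77.77, 'tilt': [0.0004, -0.0009], 'f': [0.88, -2.4, 3.16], 'w': 0.0218} [-0.18 -9.7 ]
([-0.0001, -0.0197, -0.0], [0.001, -0.0002, 0.0006])
```

step_arm --increments '[[[-0.0001,-0.004,0.0001],[0,0,0]],[[-0.0001,-0.008,0.0001],[0,0,0]],[[-0.0001,-0.012,0.0001],[0,0,0]],[[-0.0001,-0.016,0.0001],[0,0,0]],[[-0.0001,-0.02,0.0001],[0,0,0]]]'

```text
time: 10.6
ee_pos: [0.5623, 0.0105, 0.087]
eef_rot: [0.994, 0.107, 0.0, 0.001]
ft_force: [0.4, -2.7, 3.4]
width: 0.0217
```

```bash
python3 - <<'E'
from h import *; from bench import r
st=r.read_state();print(brief(st),w2u(st["ee_pos"])); print(plan(st,[*u2w(-.3,30),.0870],-77.8))
E
```

```text
{'t': 10.6, 'p': [0.5623, 0.0105, 0.087], 'jaw': -77.77, 'tilt': [0.0008, -0.001], 'f': [0.4, -2.69, 3.36], 'w': 0.0217} [-0.16 10.47]
([-0.0001, -0.0195, -0.0], [0.0012, -0.0005, 0.0005])
```

step_arm --increments '[[[0,-0.003,0.0001],[0,0,0]],[[0,-0.006,0.0001],[0,0,0]],[[0,-0.009,0.0001],[0,0,0]],[[0,-0.012,0.0001],[0,0,0]],[[0,-0.014,0.0001],[0,0,0]]]'

```text
time: 11.1
ee_pos: [0.5593, 0.0245, 0.0869]
eef_rot: [0.994, 0.107, 0.0, 0.001]
ft_force: [1.6, -2.8, 4.5]
width: 0.0217
```

```bash
python3 - <<'E'
from h import *; from bench import r
st=r.read_state();print(brief(st),w2u(st["ee_pos"])); print(plan(st,[*u2w(-.3,36),.0870],-77.8))
E
```

```text
{'t': 11.1, 'p': [0.5593, 0.0245, 0.0869], 'jaw': -77.76, 'tilt': [0.0007, -0.001], 'f': [1.62, -2.77, 4.51], 'w': 0.0217} [-0.19 24.82]
([-0.0001, -0.0112, -0.0001], [0.0011, -0.0004, 0.0007])
```

step_arm --increments '[[[0,-0.0015,0],[0,0,0]],[[0,-0.003,0],[0,0,0]],[[0,-0.0045,0],[0,0,0]],[[0,-0.006,0],[0,0,0]],[[0,-0.0075,0],[0,0,0]]]'

```text
time: 11.6
ee_pos: [0.5574, 0.0322, 0.0866]
eef_rot: [0.994, 0.107, 0.0, 0.0]
ft_force: [0.6, -1.1, 1.3]
width: 0.0216
```

step_arm --increments '[[[0,-0.001,0],[0,0,0]],[[0,-0.002,0],[0,0,0]]]'

```text
time: 11.8
ee_pos: [0.5564, 0.0347, 0.0862]
eef_rot: [0.994, 0.107, -0.001, 0.0]
ft_force: [-1.0, 0.4, -2.0]
width: 0.0215
```

```bash
python3 - <<'E'
from h import *; from bench import r
st=r.read_state();print(brief(st),w2u(st["ee_pos"])); print(plan(st,[*u2w(-.3,36),.0870],-77.8))
E
```

```text
{'t': 11.8, 'p': [0.5564, 0.0347, 0.0862], 'jaw': -77.73, 'tilt': [-0.0011, -0.0004], 'f': [-0.98, 0.42, -2.03], 'w': 0.0215} [-0.85 35.38]
([0.0005, -0.0006, -0.0008], [0.0002, 0.0012, 0.0012])
```

The floor force vanished at unit y of about 35 and the tool sank, which matches the band seen in the picture. I'll go down gently.

step_arm --increments '[[[0.0005,-0.0006,0],[0,0.001,0.001]],[[0.0005,-0.0006,0.0005],[0,0.001,0.001]],[[0.0005,-0.0006,0.001],[0,0.001,0.001]],[[0.0005,-0.0006,0.0015],[0,0.001,0.001]]]'

```text
time: 12.2
ee_pos: [0.5567, 0.0354, 0.0846]
eef_rot: [0.994, 0.106, -0.0, 0.0]
ft_force: [0.0, 0.8, -1.2]
width: 0.0216
```

```bash
python3 - <<'E'
from h import *; from bench import r
st=r.read_state();print(brief(st),w2u(st["ee_pos"])); print(plan(st,[*u2w(-.3,36),.0790],-77.8))
E
```

```text
{'t': 12.2, 'p': [0.5567, 0.0354, 0.0846], 'jaw': -77.79, 'tilt': [-0.0002, -0.0002], 'f': [0.04, 0.77, -1.25], 'w': 0.0216} [-0.38 36.  ]
([0.0001, -0.0, 0.0056], [0.0002, 0.0003, 0.0002])
```

Free at z 0.0846, with the foot about 2 mm below the channel floor. Continuing down.

step_arm --increments '[[[0.0001,0,0.001],[0,0,0]],[[0.0001,0,0.002],[0,0,0]],[[0.0001,0,0.003],[0,0,0]],[[0.0001,0,0.004],[0,0,0]],[[0.0001,0,0.005],[0,0,0]]]'

```text
time: 12.7
ee_pos: [0.5568, 0.0354, 0.0794]
eef_rot: [0.994, 0.106, -0.0, 0.0]
ft_force: [0.1, 0.2, -1.5]
width: 0.0217
```

step_arm --increments '[[[0,0,0.0007],[0,0,0]],[[0,0,0.0014],[0,0,0]]]'

```text
time: 12.9
ee_pos: [0.5568, 0.0354, 0.078]
eef_rot: [0.994, 0.106, -0.0, 0.0]
ft_force: [-0.0, -0.0, -0.4]
width: 0.0212
```

```bash
python3 - <<'E'
from h import *; from bench import r
st=r.read_state();print(brief(st),w2u(st["ee_pos"])); print(plan(st,[*u2w(-.3,36),.0770],-77.8))
E
```

```text
{'t': 12.9, 'p': [0.5568, 0.0354, 0.078], 'jaw': -77.79, 'tilt': [-0.0003, -0.0003], 'f': [-0.01, -0.01, -0.38], 'w': 0.0212} [-0.31 35.97]
([0.0, -0.0, 0.001], [0.0002, 0.0003, 0.0002])
```

step_arm --increments '[[[0,0,0.0005],[0,0,0]],[[0,0,0.001],[0,0,0]]]'

```text
time: 13.1
ee_pos: [0.5568, 0.0354, 0.077]
eef_rot: [0.994, 0.106, -0.0, 0.0]
ft_force: [-1.1, 0.9, 3.3]
width: 0.0218
```

On the notch floor at z 0.077, exactly 10 mm below the channel floor. Releasing.

step_arm --increments '[[[0,0,-0.0003],[0,0,0]],[[0,0,-0.0003],[0,0,0]],[[0,0,-0.0003],[0,0,0]],[[0,0,-0.0003],[0,0,0]],[[0,0,-0.0003],[0,0,0]]]' --hand 0

```text
time: 13.6
ee_pos: [0.5568, 0.0354, 0.0773]
eef_rot: [0.994, 0.106, -0.0, 0.0]
ft_force: [0.9, 0.1, 0.6]
width: 0.043
```

step_arm --increments '[[[0,0,0],[0,0,0]],[[0,0,0],[0,0,0]],[[0,0,0],[0,0,0]]]'

```text
time: 13.9
ee_pos: [0.5569, 0.0354, 0.0773]
eef_rot: [0.994, 0.106, -0.0, 0.0]
ft_force: [0.6, -0.3, -0.8]
width: 0.0434
```

```bash
python3 - <<'E'
from h import *; from bench import r
c=r.camera("wrist"); cv2.imwrite("pics/w9.png",cv2.resize(c["pixels"][130:330,200:460],None,fx=3,fy=3)); pickle.dump(c,open("pics/wrist9.pkl","wb"))
st=r.read_state();print(brief(st),w2u(st["ee_pos"]))
E
```

```text
{'t': 13.95, 'p': [0.5569, 0.0354, 0.0773], 'jaw': -77.79, 'tilt': [-0.0002, -0.0002], 'f': [-0.23, -0.31, 0.23], 'w': 0.0434} [-0.25 35.95]
```

View pics/w9.png

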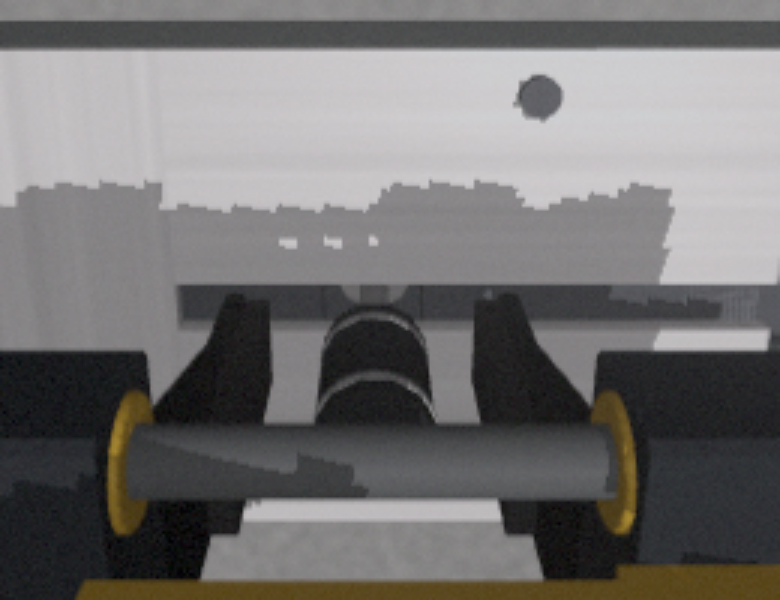

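The picture shows the pin upright between the open fingers (handle about 373,370 in the crop), with its foot between the notch walls at about 325 and 422. Backing off straight up.

step_arm --increments '[[[0,0,-0.01],[0,0,0]],[[0,0,-0.03],[0,0,0]],[[0,0,-0.06],[0,0,0]],[[0,0,-0.09],[0,0,0]],[[0,0,-0.12],[0,0,0]]]'

```text
time: 14.45
ee_pos: [0.5568, 0.0351, 0.1993]
eef_rot: [0.994, 0.106, 0.0, 0.0]
ft_force: [0.3, -0.2, -1.6]
width: 0.0438
```

step_arm --increments '[[[-0.03,0,0],[0,0,0]],[[-0.06,0,0],[0,0,0]],[[-0.09,0,0],[0,0,0]],[[-0.1,0,0],[0,0,0]],[[-0.1,0,0],[0,0,0]]]'

```text
time: 14.95
ee_pos: [0.4583, 0.0138, 0.2001]
eef_rot: [0.994, 0.106, 0.001, -0.001]
ft_force: [0.8, -0.3, -0.1]
width: 0.0435
```

```bash
python3 - <<'E'
from h import *; from bench import r
for n in("wrist","side","top"):
    c=r.camera(n); pickle.dump(c,open(f"pics/{n}10.pkl","wb")); cv2.imwrite(f"pics/{n}10.png",c["pixels"])
st=r.read_state();print(brief(st),w2u(st["ee_pos"]))
c=load("wrist",10);p=u2w(-.3,36)
print("expected handle top",proj(c,[*p,.114]),"neck low",proj(c,[*p,.060]))
c=load("side",10);print("side handle top",proj(c,[*p,.114]),proj(c,[*p,.06]))
E
```

```text
{'t': 15.1, 'p': [0.4598, 0.0142, 0.1997], 'jaw': -77.81, 'tilt': [0.0012, -0.0], 'f': [0.88, 0.26, -0.64], 'w': 0.0436} [-99.58  35.77]
expected handle top [324.05487041  84.80714918] neck low [324.0281626   88.63985614]
side handle top [329.2727465  165.02661241] [329.25473756 182.28281842]
```

View pics/wrist10.png

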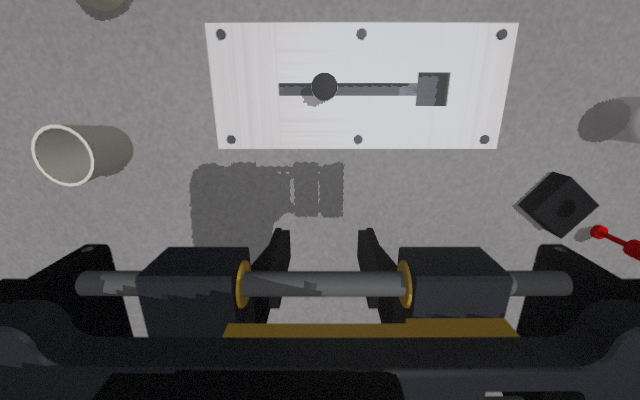

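View pics/side10.png

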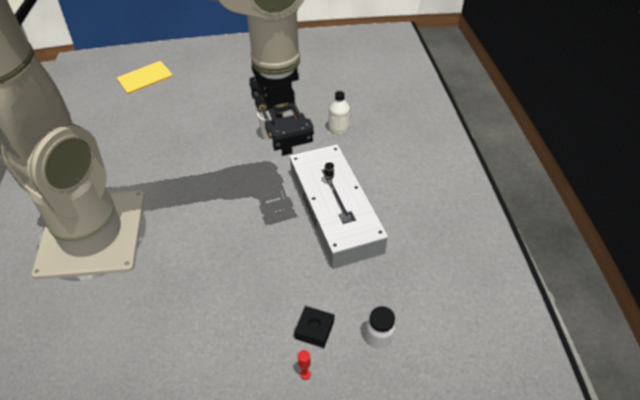

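The handle's top shows at wrist (324,86) and side (329,166); I predicted (324,85) and (329,165) for a seated, upright pin. The bystanders have not moved. One settling row, then I hand in.

step_arm --increments '[[[0,0,0],[0,0,0]],[[0,0,0],[0,0,0]],[[0,0,0],[0,0,0]]]'

```text
time: 15.4
ee_pos: [0.46, 0.0142, 0.1996]
eef_rot: [0.994, 0.106, 0.0, 0.0]
ft_force: [1.0, -0.1, -0.2]
width: 0.0434
```

```bash
python3 - <<'E'
from bench import r
print(r.close_job())
E
```

```text
the job is handed in; nothing more can be done
None
```

I took the black-handled pin from its rest, lowered its foot through the mouth and slid it lightly along the channel floor. The floor force vanished at unit y of about 35 mm, so I lowered the pin into the notch there. I then released it, backed off and handed the job in at about 15.4 s; no verdict was reported.

- **Seating:** the pin touched down with the tool at z 0.077 m, exactly 10 mm below where it touched the channel floor (0.087 m). That puts it on the notch floor, at about unit y +36 mm and within 1 mm of the slot's centre line.
- **Upright and released:** the wrist and side pictures show the handle's top within about 1 pixel of where a fully seated, upright pin should appear. The fingers were open and clear of it.
- **Forces:** wrist readings were at most about 5.5 N, down and sideways together. I read them only at the end of each move, so a brief peak between readings could have been missed.
- **Bystanders:** the cup, bottle, jar and red look-alike look unmoved in the last pictures. I judged this by eye, without measuring it.

**Disagreements:** the side and top cameras differed by about 3.6 mm on the unit's y position, so I relied on the close wrist view. That view also showed a faint band that suggested the notch at about +36 mm, and the force drop agreed with it.

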